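Pry the split retaining ring out of a microscope stage

TASK

Take the hooked pick from its sloping rest, bring its tip up from below through the eyelet of the brass split ring, and pry that end up out of its groove and forward until the eyelet sticks out over the front edge of the round stage with the ring propped on the rim. Put the pick back in its rest, then take the propped ring by its eyelet with the gripper, draw it out from beneath the clear shield and lay it flat in the middle of the blue pad, setting it down before you let go. Do not handle the ring with the gripper while it is still in its groove, do not press on the clear shield or push hard against the microscope, and leave the other things where they are.

Things in the scene. Friction and masses are not known exactly. Their poses are not given: they have to be found in the camera images.
- ring_center (a point): Brass split retaining ring, 90 g: flat C, outer radius 50, inner radius 42.5, 6 mm thick, lying in a groove of the round stage. This point: ring's centre, half-way up. x, y in the ring's plane, z its upward normal; the eyelet points along its -x; a 16 mm gap in the C lies just beside the eyelet on its -y side.
- ring_eye (a point): Centre of the eyelet at one end of the ring, half-way up, axes of ring_center, 64 mm from it along -x. The eyelet: a flat frame 26 mm wide (y), 6 mm thick, from 50 to 78 mm from the ring's centre, with a 14 x 14 mm through-hole here and a 7 mm front bar. As found it is sunk in a slot of the stage, 3 mm to the wall each side.
- pick_grip (a point): Hooked pick, 160 g, 140 mm long. This point: middle of its orange handle (16 x 16 mm), where to grip; sides to grip face +-y. In its rest z is up, the foot level along +x, and the handle leans 35 degrees from z towards -x: direction (-0.574, 0, 0.819). Handle runs 32 mm up and 33 mm down its slope from here; below it a dark 20 x 20 x 40 mm ferrule, then a 7 mm shank.
- pick_nib (a point): Top of the pick's upturned nib, axes of pick_grip, (82, 0, -76.5) mm from it. The nib is 6 x 6 mm and stands 10 mm above the level foot, which is 8 mm wide, 5 mm thick, its underside 15 mm below this point, its front end 3 mm ahead (+x). Behind the nib (-x) a 13 mm throat is open before the shank.
- scope: Microscope stand, fixed. Origin: on the table on the axis of its round dark stage; front is -x. Stage: radius 72 mm, rim at 60 mm above the table from radius 52 to 72 mm; inside it a white plate at 52.5 mm, on which the ring lies. Lens barrel (radius 30 mm) above from 127 mm up; column behind at x = 57 to 123, y = 72 to 138 mm, arm from it to the barrel 225 mm up.
- slot (a point): Middle of the slot in the stage's rim, at rim height, 62 mm in front of the stage's axis; axes of the scope. Slot 32 mm wide, open to the front, floor 34 mm below this point: room under the eyelet for the pick's tip. Raised here by about 16 mm and drawn about 25 mm to the front, the ring stays propped on the rim, eyelet just outside the front.
- shield: Clear acrylic shield fixed over the stage, 4 mm thick; origin and axes of the scope. Its underside is 114 mm above the table; it covers x from -78 to +60 mm, y from -65 to +65 mm. Because of it the gripper must lean back when it takes the propped ring.
- rest_grip (a point): Where pick_grip lies when the pick stands in its rest; axes of the rest. The rest is a fixed aluminium base 130 x 70 x 10 mm with a black sloping cradle; its cheeks leave 3.5 mm beside the pick's ferrule on each side. The pick leaves and returns straight up and down.
- rest: The same rest; origin on the table, under it. The top of its base (10 mm) carries the pick's foot, heel at x = 20 mm; an 8 mm high toe stop stands at x = 46 to 52 mm.
- pad_center (a point): Middle of the top of a fixed raised blue pad, 25 mm above the table, x and y along its sides. The top reaches x = -52 to +66, y = -69 to +69 mm from here; rims 9 mm high on the sides and far (+x) edge, open at the front (-x), where an eyelet pointing to -x sticks out over the edge.
- board: Bystander, leave alone: green circuit board, 90 x 120 x 8 mm, lying flat. Origin at the centre of its underside.
- jar_a: Bystander, leave alone: small amber jar, 40 mm across, 45 mm tall. Origin at the centre of its underside.
- jar_b: Bystander, leave alone: small clear jar with blue cap, 40 mm across, 45 mm tall. Origin at the centre of its underside.
- cleaner: Bystander, leave alone: white cleaner bottle, 60 mm across, 150 mm tall. Origin at the centre of its underside.
- objective: Bystander, leave alone: spare silver objective lens standing on end, 48 mm across, 60 mm tall. Origin at the centre of its underside.
- driver: Bystander, leave alone: screwdriver 170 mm long lying on the table. Origin at the centre of its underside.
- brush: Bystander, leave alone: brush 160 mm long lying on the table. Origin at the centre of its underside.
Not all that is in view belongs to the job. Of the things like the part that bears pick_grip, leave any that is pink or red; of the rest the larger one is meant.

How it is judged (in metres and radians):
On the way, in this order (a step that is already met when the one before it is completed fails the run):
1. the pick has pried the ring's eyelet up above the rim and forward over the front edge, without the gripper touching the ring (x of ring_eye in the frame of scope below -0.081 m and z of ring_eye in the frame of scope above 0.061 m and contact force between pick and ring above 0.05 N and contact force between the fingers and ring below 0.05 N), for 0.1 s.
2. the pick is back in its rest and let go, the ring still propped on the rim with its eyelet out over the front (x of ring_eye in the frame of scope below -0.081 m and z of ring_eye in the frame of scope above 0.061 m and distance between pick_grip and rest_grip below 0.012 m and angle between the z axis of pick_grip and the z axis of rest, either way round below 0.15 rad and contact force between the fingers and ring below 0.05 N and contact force between the fingers and pick below 0.05 N), for 0.2 s.
3. the ring touches the pad, nearly flat, while the gripper still holds it (horizontal distance between ring_center and pad_center below 0.03 m and angle between ring_center's own z axis and vertical below 0.2 rad and contact force between the fingers and ring above 0.5 N and contact force between ring and pad above 0.02 N).
At the end, for the whole second after the job is handed in: The ring lies flat (within 5 degrees) and at rest on the pad, its centre within 25 mm of the pad's centre; the pick stands in its rest (grip within 12 mm of where it belongs, upright within 8 degrees of its resting attitude); both are let go (horizontal distance between ring_center and pad_center below 0.025 m and angle between ring_center's own z axis and vertical below 0.09 rad and z of ring_center in the frame of pad_center below 0.007 m and distance between pick_grip and rest_grip below 0.012 m and angle between the z axis of pick_grip and the z axis of rest, either way round below 0.15 rad and linear speed of each of ring, pick below 0.02 m/s and contact force between the fingers and ring below 0.05 N and contact force between the fingers and pick below 0.05 N); the robot touches nothing.
It fails at once if the gripper handles the ring while it is still in its groove (contact force between the fingers and ring above 0.5 N and distance of ring_eye from where it was at the start of the episode below 0.008 m).
It fails at once if the clear shield is pressed with more than 3 N (contact force between anything else and shield above 3 N).
It fails at once if the robot or pick pushes the microscope with more than 20 N (contact force between any of the arm, the fingers, pick and scope above 20 N).
It fails at once if a bystander is moved by more than 15 mm (distance of any of board, jar_a, jar_b, cleaner, objective, driver, brush from where it was at the start of the episode above 0.015 m).
It also fails if it takes over 67 s, if anything falls off the work surface, if the arm or the gripper's body presses on something with over 40 N, if the wrist force passes 120 N, or if a joint passes its speed limit or range.

ROBOT

A 6-joint arm with a two-finger parallel gripper is mounted at the origin on the work surface. World frame = base frame: x ahead of the robot, y to its left, z up, the work surface at z = 0. Lengths are in m, angles in degrees, forces in N, time in s.
With the tool pointing down it reaches from about 0.375 to 0.9 m from the base axis. Payload 3.1 kg.
Tool frame: the origin (TCP) lies at the very end of the fingers, on their centre line; the grasp point (between the pads) lies 19 mm behind it; z points along the fingers, y is the line along which they close (so a half turn about z gives the same grasp; the last joint's range is limited). The gripper opens to 87 mm and grips with 3 to 60 N. Pads are 19 mm wide; open, the fingers measure 117 mm over their backs; the gripper's body (75 mm by 190 mm) begins 51 mm behind the grasp point.
Start: joints at [-78.638, 30.224, 82.088, -0, 67.689, -10.227], TCP at [0.23, -0.581, 0.223] pointing down, gripper open.
Joint ranges: [-176.69, 176.69], [-43.24, 126.21], [12.49, 139.97], [-82, 262], [0, 151.66], [-163.58, 163.58]. Speed limits (degrees/s): [159.86, 159.86, 180, 180, 180, 180].

INTERFACE

Orientations are given as a 3x3 rotation matrix whose columns are the frame's x, y, z axes.
In Python, from rig import readout, cams, bot gives the robot as it stands.
- The arm moves only by the shell command python3 -m inch 'ROWS'. ROWS is JSON, a list of rows, each a list of 5 numbers: the shift along the world's x, y, z in cm, then the turn about the world's z in degrees, then the finger opening in cm, from 0 to 8.7. In form: [[dx, dy, dz, twist, fingers], ...]. A call has 1 to 10 rows; each row is the pose to reach, as a shift and turn from the pose commanded when the call began; what a row does not reach only later rows make up. A row lasts 1/12 s, in which the tool goes at most 41.7 mm and 7.16 degrees, less where a joint would pass 70% of its speed; a pose out of reach is approached as far as the arm can. A call with a gripper value outside its range is refused whole. The fingers move at their own pace and stop on an object; the grip force is fixed at half the most. Time passes only in rows, so rows that repeat a pose let the fingers close. It gives the time, the measured TCP pose, the force, the opening and the grip force at its end, in the units of the state.
- readout.read_state(): the state, without advancing time (a new reading comes with each control period).
- cams.capture(name): name is "scene" or "side" or "wrist"; returns a dict with "image" (420x560x3 uint8, blue, green, red), "intrinsics" (3x3 intrinsics, pixels), "k1" (the pictures are not rectified: a ray, as slopes to the right and down, at radius r is drawn at 1 + k1 r^2 times it, then the intrinsics apply), "xyz" and "rotation" of the camera in the world; the wrist camera has in their place "tool_from_camera" (4x4, takes a point from camera to tool coordinates, whose origin is the TCP and whose axes are the flange's). Camera axes: x right, y down, z forward; pixel columns grow to the right and rows downward; lengths in m; the calibration is good to about 2 mm. A picture is of the moment at which its call begins: read the wrist's pose just before it. There is no depth.
- bot.hand_in(): hands the job in; it is judged then, once.
The state is a dict: "time_s": time; "joint_positions": joint angles; "qvel": joint speeds; "tau": joint torques, N m; "position": TCP position; "tcp_rot": TCP orientation; "force": force on the tool from outside, world axes, zero at the start; "moment": the same for the moment, N m; "opening": opening from 0.0 (shut) to 1.0 (fully open); "grasp_force": force on a finger pad.
Only numpy, scipy, OpenCV 4.12 (cv2) and the standard library are available. Lean on these libraries where they do the work, as an engineer would, in place of code of your own. Each camera call takes 0.05 s, during which the arm holds its last target. There are 200 camera calls.

## Working session

There is one attempt and no reset: what is moved stays moved. The work goes in short steps, Python scripts to look and compute and a shell command to move; the robot and the scene stay as the last step left them, time stands still between calls to the robot, and variables do not carry over. Pictures are saved under pics/ and viewed, at most 10 in all, crops included, and the job is handed in when it is done.

```bash
mkdir -p pics; ls; cat > h.py <<'E'
import numpy as np, cv2, pickle
from rig import readout, cams, bot
def cap(n):
    s=readout.read_state(); c=cams.capture(n); c['name']=n
    if n=='wrist':
        T=np.array(c['tool_from_camera']); R=np.array(s['tcp_rot']); p=np.array(s['position'])
        c['rotation']=R@T[:3,:3]; c['xyz']=R@T[:3,3]+p
    c['rotation']=np.array(c['rotation']); c['xyz']=np.array(c['xyz']); return c
def rays(c,px):
    K=np.array(c['intrinsics']); px=np.atleast_2d(px).astype(float)
    d=np.stack([(px[:,0]-K[0,2])/K[0,0],(px[:,1]-K[1,2])/K[1,1]],1); u=d.copy()
    for _ in range(20): u=d/(1+c['k1']*(u**2).sum(1,keepdims=True))
    v=np.c_[u,np.ones(len(u))]@c['rotation'].T
    return c['xyz'],v/np.linalg.norm(v,axis=1,keepdims=True)
def plane(c,px,z):
    o,v=rays(c,px); return o+v*((z-o[2])/v[:,2])[:,None]
def tri(*obs):
    A=0;b=0;L=[]
    for c,p in obs:
        o,v=rays(c,p);v=v[0];P=np.eye(3)-np.outer(v,v);A=A+P;b=b+P@o;L.append((o,P))
    x=np.linalg.solve(A,b); return x,[round(1000*np.linalg.norm(P@(x-o)),1) for o,P in L]
def proj(c,X):
    q=(np.atleast_2d(X)-c['xyz'])@c['rotation']; u=q[:,:2]/q[:,2:]; u=u*(1+c['k1']*(u**2).sum(1,keepdims=True))
    K=np.array(c['intrinsics']); return u*[K[0,0],K[1,1]]+[K[0,2],K[1,2]]
E
python3 - <<'E'
from h import *
print(readout.read_state())
for n in ['scene','side','wrist']:
    c=cap(n);pickle.dump(c,open(n+'0.pkl','wb'))
    print(n,c['xyz'],c['rotation'].round(3).tolist(),c['intrinsics'],c['k1'],c.get('tool_from_camera'))
    cv2.imwrite(f'pics/{n}0.png',cv2.resize(c['image'],(800,600),interpolation=cv2.INTER_CUBIC))
E
```

```text
pics
{'time_s': 0.0, 'joint_positions': array([-7.86389279e+01,  3.02798291e+01,  8.21581303e+01,  4.20608675e-04,
        6.76902976e+01, -1.02287683e+01]), 'qvel': array([ 0.0103794 , -0.08385792, -0.01659222, -0.02356833, -0.02629044,
       -0.02958018]), 'tau': array([-4.21185750e-04, -4.40045071e+01, -1.76593477e+01,  6.31854264e-02,
        5.82899828e-02, -1.87062428e-04]), 'position': array([ 0.22983786, -0.58039201,  0.22155272]), 'tcp_rot': array([[ 9.29842863e-01,  3.67956604e-01, -4.34307583e-04],
       [ 3.67956638e-01, -9.29840357e-01,  2.19598011e-03],
       [ 4.04188663e-04, -2.20172279e-03, -9.99997495e-01]]), 'force': array([-0.06058879,  0.47304176, -0.02215158]), 'moment': array([ 0.03276793,  0.00874244, -0.0088392 ]), 'grasp_force': 0.0, 'opening': 1.003045876571746}
scene [ 1.15880376 -0.07685466  0.81036555] [[0.096, 0.733, -0.673], [0.995, -0.079, 0.056], [-0.012, -0.676, -0.737]] [[382.90225058   0.         279.58429122]
 [  0.         382.90225058 208.31408904]
 [  0.           0.           1.        ]] 0.015748536835722787 None
side [0.01913666 0.77110495 1.02752665] [[-0.852, -0.382, 0.357], [-0.523, 0.614, -0.591], [0.006, -0.69, -0.723]] [[455.8283457    0.         281.84683262]
 [  0.         455.8283457  206.49762918]
 [  0.           0.           1.        ]] -0.08104444183173684 None
wrist [ 0.30895155 -0.55119264  0.38275863] [[0.368, -0.885, -0.286], [-0.93, -0.351, -0.11], [-0.003, 0.307, -0.952]] [[343.2410782    0.         279.16918444]
 [  0.         343.2410782  209.22903629]
 [  0.           0.           1.        ]] -0.08262910115985024 [[-5.35777638e-05 -9.51672065e-01 -3.07116067e-01  8.43873839e-02]
 [ 9.99999709e-01  1.82835832e-04 -7.41014642e-04  1.54662367e-03]
 [ 7.61354756e-04 -3.07116017e-01  9.51671778e-01 -1.61073214e-01]
 [ 0.00000000e+00  0.00000000e+00  0.00000000e+00  1.00000000e+00]]
```

View pics/scene0.png

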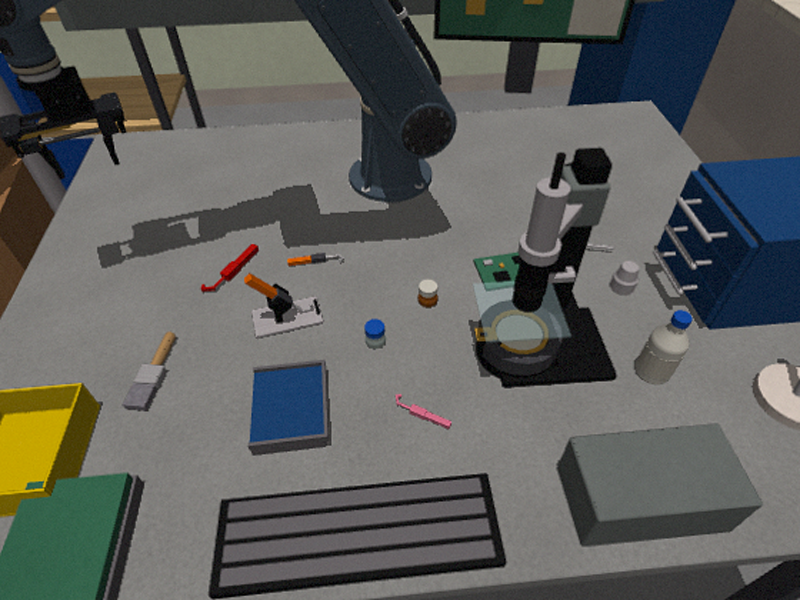

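View pics/side0.png

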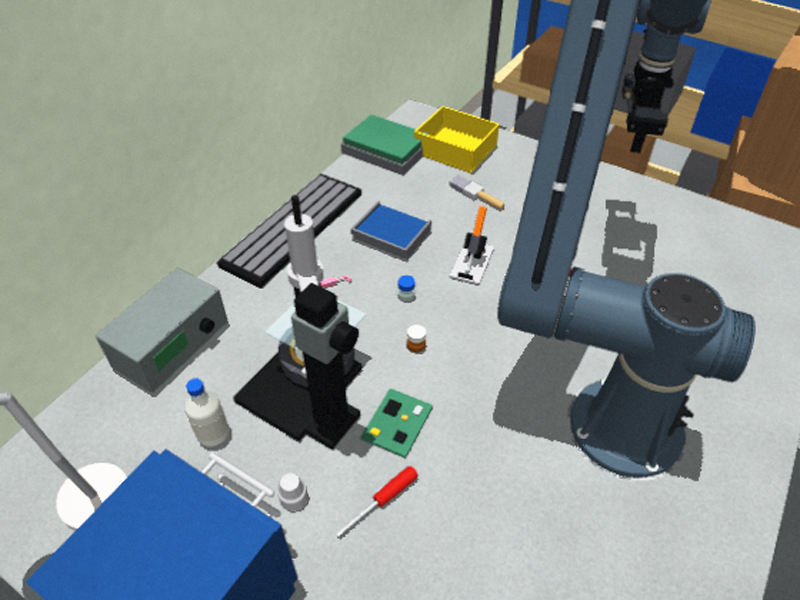

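```bash
python3 - <<'E'
from h import *
c=pickle.load(open('scene0.pkl','rb')); s=pickle.load(open('side0.pkl','rb'))
a=c['image'][165:245,130:250]; b=c['image'][180:280,315:435]; d=s['image'][140:200,310:355]
a=cv2.resize(a,(480,320),interpolation=3); b=cv2.resize(b,(320,267),interpolation=3); 
cv2.imwrite('pics/crop1.png',np.hstack([a,cv2.copyMakeBorder(b,0,53,0,0,0)]))
k=1/1.42857
for n,p,z in [('scope eyelet',(484,335),.06),('plate ctr',(520,332),.055),('rest',(287,315),.01),('pad',(288,400),.025),('handle',(262,285),.1),('board',(500,270),0),('jarA',(428,300),0),('jarB',(375,343),0)]:
    print(n,plane(c,np.array(p)*k,z).round(3))
for n,p,z in [('rest',(472,262),.01),('pad',(392,228),.025),('handle',(481,222),.1),('barrel base',(305,370),.05)]: print('side',n,plane(s,np.array(p)*k,z).round(3))
E
```

```text
scope eyelet [[0.577 0.119 0.06 ]]
plate ctr [[0.573 0.184 0.055]]
rest [[ 0.45  -0.236  0.01 ]]
pad [[ 0.652 -0.224  0.025]]
handle [[ 0.453 -0.266  0.1  ]]
board [[0.363 0.202 0.   ]]
jarA [[0.431 0.041 0.   ]]
jarB [[ 0.528 -0.072  0.   ]]
side rest [[ 0.442 -0.232  0.01 ]]
side pad [[ 0.65  -0.221  0.025]]
side handle [[ 0.447 -0.269  0.1  ]]
side barrel base [[0.556 0.234 0.05 ]]
```

View pics/crop1.png

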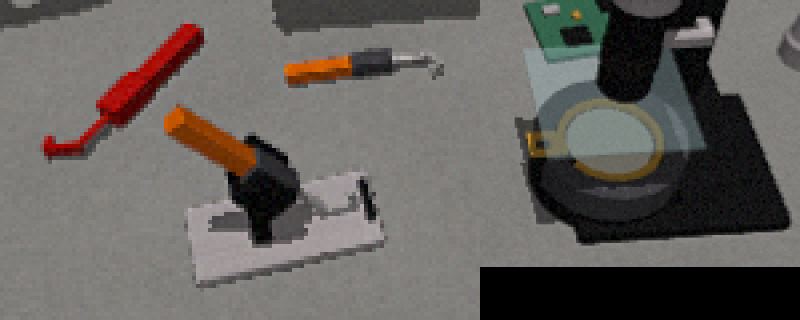

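Candidates (scene, 560-wide px): red (165,186) and pink (297,288) are ruled out by colour; small orange (220,182) lies on the table; large orange in the black cradle (183,200) is the larger non-red one, so that's the one meant. The crop confirms this. It also shows the eyelet at ≈(339,235), pointing to world −y. I'll bring the wrist camera over.

```bash
python3 -m inch '[[30,38,10,68,8.7],[30,38,10,68,8.7],[30,38,10,68,8.7],[30,38,10,68,8.7],[30,38,10,68,8.7],[30,38,10,68,8.7],[30,38,10,68,8.7],[30,38,10,68,8.7],[30,38,10,68,8.7],[30,38,10,68,8.7]]'
```

```text
time_s: 0.98
position: [0.4835, -0.2589, 0.3071]
tcp_rot: [[0.002, 1.0, -0.0], [1.0, -0.002, 0.0], [0.0, -0.0, -1.0]]
force: [0.4, 0.1, -0.1]
opening: 1.004
grasp_force: 0.0
```

```bash
python3 -m inch '[[4,6,1.5,0,8.7],[4,6,1.5,0,8.7],[4,6,1.5,0,8.7]]'; python3 - <<'E'
from h import *
s=readout.read_state();print(s['position'],s['joint_positions'].round(1))
c=cap('wrist');pickle.dump(c,open('w1.pkl','wb'));im=cv2.resize(c['image'],(800,600),interpolation=3);cv2.imwrite('pics/w1.png',im)
E
python3 -m inch '[[0,20,1,0,8.7],[0,20,1,0,8.7],[0,20,1,0,8.7],[0,20,1,0,8.7],[0,20,1,0,8.7],[0,20,1,0,8.7],[0,20,1,0,8.7],[0,20,1,0,8.7]]'; python3 - <<'E'
from h import *
s=readout.read_state();print(s['position'],s['joint_positions'].round(1))
c=cap('wrist');pickle.dump(c,open('w2.pkl','wb'));cv2.imwrite('pics/w2.png',cv2.resize(c['image'],(800,600),interpolation=3))
E
```

```text
time_s: 1.23
position: [0.526, -0.1959, 0.3232]
tcp_rot: [[0.001, 1.0, 0.004], [1.0, -0.001, 0.001], [0.001, 0.004, -1.0]]
force: [0.2, -0.7, 0.8]
opening: 0.998
grasp_force: 0.0
[ 0.52597696 -0.19593835  0.32321795] [-31.9  19.3  84.    0.2  76.6 -31.9]
time_s: 1.95
position: [0.5226, -0.0021, 0.3315]
tcp_rot: [[0.008, 1.0, -0.001], [1.0, -0.008, -0.001], [-0.001, -0.001, -1.0]]
force: [0.6, -0.3, -0.1]
opening: 0.998
grasp_force: 0.0
[ 0.52263035 -0.00212901  0.33146024] [-12.5  15.5  88.2  -0.1  76.3 -12. ]
```

View pics/w1.png

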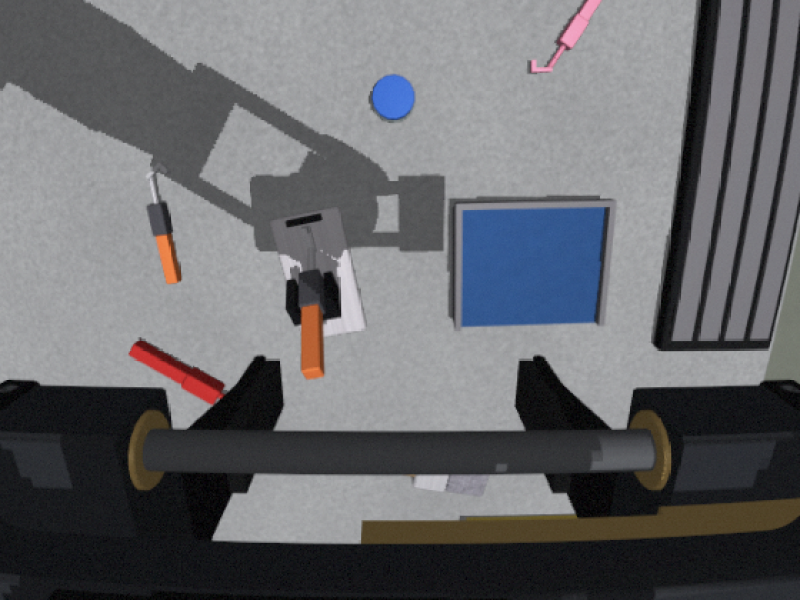

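View pics/w2.png

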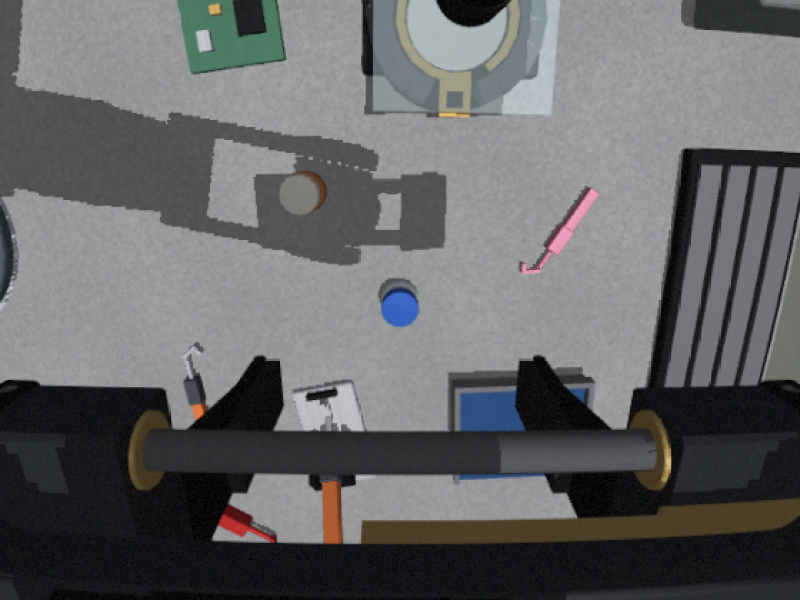

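w1: the large orange handle is at (312,340), the rest base has corners (272,220), (340,207) and (366,329), and the blue pad is at (530,265), open towards −y. w2: the eyelet hole is at (455,98), and the shield's front edge runs along row ≈112.

```bash
cat > m1.py <<'E'
from h import *
C={n:pickle.load(open(n+'.pkl','rb')) for n in ['scene0','side0','w1','w2']}
k=1.42857
def orange(c,roi):
    x0,y0,x1,y1=[int(v/k) for v in roi]; im=c['image'][y0:y1,x0:x1]; h=cv2.cvtColor(im,cv2.COLOR_BGR2HSV)
    m=cv2.inRange(h,(5,150,90),(16,255,255)); n,l,s,ce=cv2.connectedComponentsWithStats(m); i=1+s[1:,4].argmax()
    p=np.argwhere(l==i)[:,::-1]+[x0,y0]; r=cv2.minAreaRect(p.astype(np.float32)); return np.array(r[0]),r,s[i,4]
obs=[]
for n,roi in [('w1',(285,290,345,400)),('scene0',(235,262,300,305)),('side0',(460,195,500,245))]:
    q,r,a=orange(C[n],roi); obs.append((C[n],q)); print(n,(q*k).round(1),r[1],r[2],a)
print('grip',tri(*obs)); 
for i,j in [(0,1),(0,2),(1,2)]: print(tri(obs[i],obs[j]))
# handle axis ends in w1, base edges, pad corners
print('base',plane(C['w1'],np.array([(272,220),(340,207),(366,329)])/k,.01).round(4))
im=C['w1']['image'];h=cv2.cvtColor(im,cv2.COLOR_BGR2HSV);m=cv2.inRange(h,(100,120,50),(125,255,255));m[:140]=0;m[240:]=0;m[:,:310]=0
r=cv2.minAreaRect(np.argwhere(m)[:,::-1].astype(np.float32));P=plane(C['w1'],cv2.boxPoints(r),.025);print('pad box',P.round(4).tolist(),P.mean(0))
for i in range(4): d=P[(i+1)%4]-P[i]; print(np.linalg.norm(d),np.degrees(np.arctan2(d[1],d[0])))
# eyelet
a=C['w2']['image'][0:90,245:400]; b=C['scene0']['image'][215:265,320:400]
cv2.imwrite('pics/crop2.png',np.vstack([cv2.resize(a,(620,360),interpolation=0),cv2.copyMakeBorder(cv2.resize(b,(384,240),interpolation=0),0,0,0,236,0)]))
cam=np.array([0.30895155,-0.55119264,0.38275863]);print('camera body at scene px',proj(C['scene0'],cam))
E
python3 m1.py
```

```text
w1 [311.4 340.8] (50.96174240112305, 14.924341201782227) 88.63607025146484 722
scene0 [260.1 285.5] (25.049585342407227, 7.4141011238098145) 30.256441116333008 182
side0 [479.2 220.5] (4.850712299346924, 20.372989654541016) 14.03624439239502 102
grip (array([ 0.45259691, -0.27139489,  0.09983701]), [np.float64(1.6), np.float64(1.5), np.float64(0.1)])
(array([ 0.4527768 , -0.27131096,  0.10014826]), [np.float64(1.6), np.float64(1.6)])
(array([ 0.45263699, -0.27300093,  0.09891733]), [np.float64(0.6), np.float64(0.6)])
(array([ 0.45262634, -0.27041349,  0.09979264]), [np.float64(0.7), np.float64(0.7)])
base [[ 0.4035 -0.1839  0.01  ]
 [ 0.4703 -0.1718  0.01  ]
 [ 0.4927 -0.2973  0.01  ]]
pad box [[0.5829, -0.1729, 0.025], [0.721, -0.1689, 0.025], [0.738, -0.2847, 0.025], [0.5895, -0.2875, 0.025]] [ 0.65784944 -0.22850966  0.025     ]
0.1381386736946727 1.676053265765309
0.11705177349077878 -81.64366891792268
0.14850902255038864 -178.90458723590487
0.11479822288819318 93.300230411714
camera body at scene px [[33.58693857 75.25434881]]
```

View pics/crop2.png

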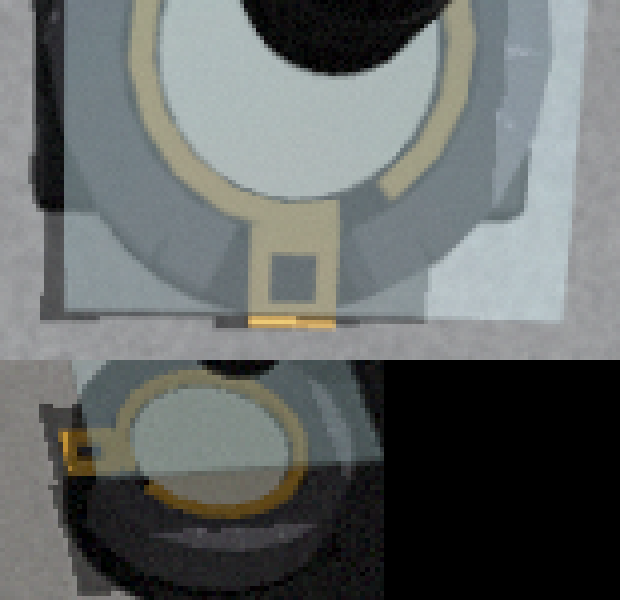

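```bash
cat > m2.py <<'E'
from h import *
C={n:pickle.load(open(n+'.pkl','rb')) for n in ['scene0','w2']}
w=C['w2'];f=lambda x,y:(245+x/4-.5,y/4-.5)
print('hole tri',tri((w,f(294,278)),(C['scene0'],(320+88/4.8-.5,215+91/4.8-.5))))
q=plane(w,[f(249,220),f(249,325),f(338,205),f(336,325),f(294,278)],.0585);print(q.round(4))
for i,j in [(0,1),(2,3)]: d=q[i]-q[j];print(np.degrees(np.arctan2(d[1],d[0])))
h=cv2.cvtColor(w['image'],cv2.COLOR_BGR2HSV);print(h[69,318],h[70,300//1],h[10,282],h[20,300],h[40,285])
m=cv2.inRange(h,(15,50,60),(32,255,255));m[85:]=0;m[:,:270]=0;m[:,370:]=0
# ring: outer & inner edge circle fit
p=np.argwhere(m[:50])[:,::-1].astype(float);P=plane(w,p,.0585)[:,:2]
from scipy.optimize import least_squares
def res(c): r=np.linalg.norm(P-c,axis=1);return np.maximum(0,r-.050)+np.maximum(0,.0425-r)
s=least_squares(res,P.mean(0)+[0,.03],loss='soft_l1',f_scale=.001);print('ring ctr',s.x,s.cost,len(P))
e=q[4][:2]-s.x;print('dist',np.linalg.norm(e),'yaw',np.degrees(np.arctan2(-e[1],-e[0])))
E
python3 m2.py
```

```text
hole tri (array([0.56976672, 0.11738755, 0.05508532]), [np.float64(0.8), np.float64(0.8)])
[[0.5557 0.1326 0.0585]
 [0.556  0.1029 0.0585]
 [0.5818 0.1368 0.0585]
 [0.5821 0.1029 0.0585]
 [0.5692 0.1163 0.0585]]
90.62759921708991
90.47169556301922
[100  26 117] [101  31 116] [ 26  45 165] [ 87  15 184] [ 93  22 117]m2.py:13: RuntimeWarning: Mean of empty slice.
  s=least_squares(res,P.mean(0)+[0,.03],loss='soft_l1',f_scale=.001);print('ring ctr',s.x,s.cost,len(P))
  ret = um.true_divide(
Traceback (most recent call last):
  File "m2.py", line 13, in <module>
    s=least_squares(res,P.mean(0)+[0,.03],loss='soft_l1',f_scale=.001);print('ring ctr',s.x,s.cost,len(P))
ValueError: Initial guess is outside of provided bounds
```

```bash
sed -i 's/(15,50,60)/(15,30,60)/' m2.py; python3 m2.py | tail -2
```

```text
ring ctr [0.57052914 0.17988934] 0.0 634
dist 0.06361936570017081 yaw 88.83492144871005
```

```bash
python3 -m inch '[[-7,-27,-12,10,8.7],[-7,-27,-12,10,8.7],[-7,-27,-12,10,8.7],[-7,-27,-12,10,8.7],[-7,-27,-12,10,8.7],[-7,-27,-12,10,8.7],[-7,-27,-12,10,8.7],[-7,-27,-12,10,8.7],[-7,-27,-12,10,8.7],[-7,-27,-12,10,8.7]]'; python3 - <<'E'
from h import *
s=readout.read_state();print(s['position'],s['tcp_rot'][:2,0])
c=cap('wrist');pickle.dump(c,open('w3.pkl','wb'))
h=cv2.cvtColor(c['image'],cv2.COLOR_BGR2HSV);m=cv2.inRange(h,(5,150,90),(16,255,255))
n,l,st,ce=cv2.connectedComponentsWithStats(m)
for i in range(1,n):
    if st[i,4]>100:print(st[i],ce[i], cv2.minAreaRect(np.argwhere(l==i)[:,::-1].astype(np.float32)))
print('grip px expected',proj(c,[.4526,-.2715,.1005]))
E
```

```text
time_s: 2.83
position: [0.4518, -0.2723, 0.2112]
tcp_rot: [[-0.162, 0.987, -0.001], [0.987, 0.162, 0.002], [0.002, -0.001, -1.0]]
force: [0.1, 0.9, 0.6]
opening: 0.998
grasp_force: 0.0
[ 0.45176468 -0.27233041  0.21120995] [-0.16209349  0.98677378]
[131  84  16  50 679] [138.03976436 108.31222386] ((138.18980407714844, 108.43500518798828), (49.38656234741211, 13.951224327087402), 87.79740142822266)
[ 272  171   20   71 1325] [281.20754717 206.3554717 ] ((281.5, 206.0), (70.0, 19.0), 90.0)
grip px expected [[280.81236273 203.9546801 ]]
```

```bash
python3 -m inch '[[0.1,-0.4,-4,0.5,8.7],[0.1,-0.4,-8,0.5,8.7],[0.1,-0.4,-11,0.5,8.7],[0.1,-0.4,-12.3,0.5,8.7],[0.1,-0.4,-12.3,0.5,8.7],[0.1,-0.4,-12.3,0.5,5],[0.1,-0.4,-12.3,0.5,3],[0.1,-0.4,-12.3,0.5,2],[0.1,-0.4,-12.3,0.5,1],[0.1,-0.4,-12.3,0.5,1]]'; python3 -m inch '[[0,0,0,0,0.5],[0,0,0,0,0.5],[0,0,0,0,0.5],[0,0,0,0,0.5]]'
```

```text
time_s: 3.72
position: [0.4545, -0.2753, 0.0901]
tcp_rot: [[-0.175, 0.985, 0.002], [0.985, 0.175, -0.002], [-0.002, 0.002, -1.0]]
force: [0.4, 0.4, -0.3]
opening: 0.711
grasp_force: 0.0
time_s: 4.05
position: [0.4538, -0.2749, 0.0889]
tcp_rot: [[-0.175, 0.985, 0.0], [0.985, 0.175, -0.0], [-0.0, 0.0, -1.0]]
force: [-1.5, 0.1, -0.6]
opening: 0.4
grasp_force: 0.0
```

```bash
python3 -m inch '[[0,0,0,0,0.5],[0,0,0,0,0.5],[0,0,0,0,0.5],[0,0,0,0,0.5],[0,0,0,0,0.5],[0,0,0,0,0.5]]'
```

```text
time_s: 4.55
position: [0.4538, -0.2748, 0.0887]
tcp_rot: [[-0.175, 0.985, -0.0], [0.985, 0.175, 0.0], [0.0, -0.0, -1.0]]
force: [0.7, 0.5, -0.3]
opening: 0.176
grasp_force: 29.9
```

```bash
python3 -m inch '[[0,0,1,0,0.5],[0,0,3,0,0.5],[0,0,6,0,0.5],[0,0,10,0,0.5],[0,0,14,0,0.5],[0,0,14,0,0.5],[0,0,14,0,0.5]]'; python3 - <<'E'
from h import *
s=readout.read_state();print(s['position'],s['tcp_rot'][:2,0])
p=s['position'];R=s['tcp_rot']; nib=p+R@[.082,0,.0645]
for n in ['wrist','scene','side']:
    c=cap(n);pickle.dump(c,open(n+'4.pkl','wb'));q=proj(c,nib)[0];print(n,q)
    x,y=q.astype(int);a=c['image'][max(0,y-30):y+30,max(0,x-35):x+35];a=cv2.resize(a,(260,222),interpolation=3);L=a if n=='wrist' else np.hstack([L,a])
cv2.imwrite('pics/crop3.png',L)
E
```

```text
time_s: 5.13
position: [0.455, -0.2759, 0.2319]
tcp_rot: [[-0.175, 0.984, 0.005], [0.984, 0.175, -0.005], [-0.006, 0.004, -1.0]]
force: [-0.4, 0.6, -2.6]
opening: 0.182
grasp_force: 29.9
[ 0.45502556 -0.27591799  0.23190668] [-0.17540709  0.98448005]
wrist [279.58682913 101.83950563]
scene [207.33918757 175.23494065]
side [329.36927013 152.13327521]
```

View pics/crop3.png

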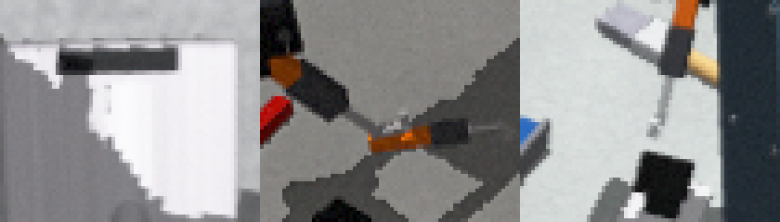

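```bash
python3 -m inch '[[11.6,23,0,-10,0.5],[11.6,23,0,-10,0.5],[11.6,23,0,-10,0.5],[11.6,23,0,-10,0.5],[11.6,23,0,-10,0.5],[11.6,23,0,-10,0.5],[11.6,23,0,-10,0.5],[11.6,23,0,-10,0.5],[11.6,23,0,-10,0.5],[11.6,23,0,-10,0.5]]';  python3 - <<'E'
from h import *
s=readout.read_state();print(s['position'],s['tcp_rot'][:2,0])
p=s['position'];R=s['tcp_rot']; nib=p+R@[.085,-.0007,.064];print(nib)
L=[]
for n in ['wrist','scene','side']:
    c=cap(n);pickle.dump(c,open(n+'5.pkl','wb'));q=proj(c,nib)[0];print(n,q)
    x,y=q.astype(int);w,h=(65,100) if n=='wrist' else (32,50)
    a=c['image'][max(0,y-h//1):y+h,max(0,x-w):x+w];print(n,'origin',max(0,x-w),max(0,y-h),a.shape);L.append(cv2.resize(a,(266,410),interpolation=0))
cv2.imwrite('pics/crop4.png',np.hstack(L))
E
```

```text
time_s: 6.12
position: [0.5686, -0.0458, 0.2275]
tcp_rot: [[-0.001, 1.0, -0.003], [1.0, 0.001, -0.0], [-0.0, -0.003, -1.0]]
force: [0.4, -1.4, -2.1]
opening: 0.181
grasp_force: 29.9
[ 0.56855997 -0.04575329  0.22747591] [-9.23473183e-04  9.99999574e-01]
[0.56756117 0.03924553 0.16347831]
wrist [278.05087634  96.87459476]
wrist origin 213 0 (196, 130, 3)
scene [308.47755884 205.95886128]
scene origin 276 155 (100, 64, 3)
side [249.0525287  183.81771427]
side origin 217 133 (100, 64, 3)
```

View pics/crop4.png

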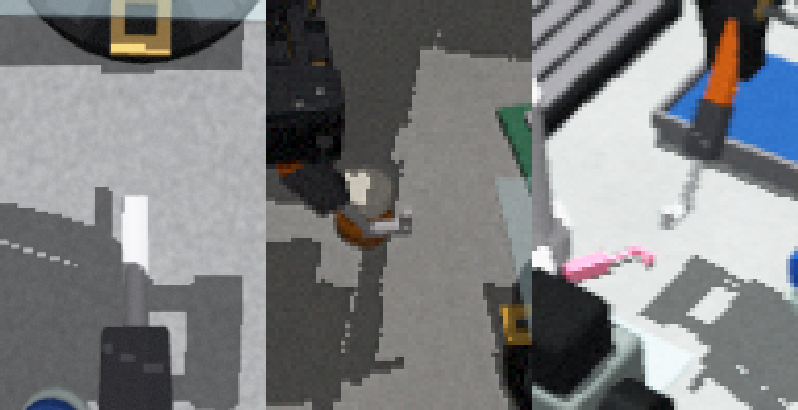

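The wrist panel shows the foot's end at (279,93) px and the eyelet at (282,≈10), with its front edge at row ≈26. The scene and side panels put the nib within about 1 px of the prediction.

```bash
python3 - <<'E'
from h import *
w=pickle.load(open('wrist5.pkl','rb'))
f=lambda x,y:(213+x/2.046-.5,y/2.09-.5)
print('eyelet L/R front, mid hole',plane(w,[f(110,54),f(172,54),f(142,20)],.0585).round(4))
print('hole front edge',plane(w,[f(142,43)],.0585).round(4))
print('foot front',plane(w,[f(135,195)],.1635).round(4), plane(w,[f(135,195)],.153).round(4))
h=cv2.cvtColor(w['image'],cv2.COLOR_BGR2HSV);m=cv2.inRange(h,(12,110,60),(32,255,255));m[40:]=0;m[:,:250]=0;m[:,320:]=0
p=np.argwhere(m)[:,::-1];print(p.min(0),p.max(0),len(p)); y=p[:,1].max(); 
for r in (8,14,20,24): 
    q=p[p[:,1]==r][:,0]; 
    if len(q): print(r,plane(w,[(q.min()-.5,r),(q.max()+.5,r)],.0585)[:,:2].round(4).tolist())
print(plane(w,[(282,y+.5)],.0525).round(4))
E
```

```text
eyelet L/R front, mid hole [[0.5563 0.1015 0.0585]
 [0.583  0.1015 0.0585]
 [0.5701 0.1148 0.0585]]
hole front edge [[0.5701 0.1058 0.0585]]
foot front [[0.5678 0.0417 0.1635]] [[0.5678 0.0419 0.153 ]]
[266   9] [296  26] 414
14 [[0.5566, 0.1108], [0.5828, 0.1108]]
20 [[0.5566, 0.1059], [0.5829, 0.1059]]
24 [[0.5557, 0.1026], [0.5829, 0.1026]]
[[0.5702 0.1016 0.0525]]
```

```bash
python3 -m inch '[[0,0,-4,0,0.5],[0,0,-8,0,0.5],[0,0,-11,0,0.5],[0,0,-12,0,0.5],[0,0,-12,0,0.5],[0,0,-12,0,0.5]]'
```

```text
time_s: 6.77
position: [0.5704, -0.0458, 0.1093]
tcp_rot: [[-0.0, 1.0, 0.001], [1.0, 0.0, -0.0], [-0.0, 0.001, -1.0]]
force: [0.8, -0.3, -1.2]
opening: 0.183
grasp_force: 29.9
```

```bash
python3 -m inch '[[0,3,0,0,0.5],[0,5,0,0,0.5],[0,6,0,0,0.5],[0,7,0,0,0.5],[0,7.8,0,0,0.5],[0,7.8,0,0,0.5],[0,7.8,0,0,0.5]]'; python3 - <<'E'
from h import *
s=readout.read_state();print(s['position'])
c=cap('wrist');pickle.dump(c,open('w6.pkl','wb'))
nib=s['position']+s['tcp_rot']@[.0845,-.0008,.064];x,y=proj(c,nib)[0].astype(int);print(nib,x,y)
a=c['image'][max(0,y-60):y+60,x-60:x+60];cv2.imwrite('pics/crop5.png',cv2.resize(a,None,fx=5,fy=5,interpolation=3))
E
```

```text
time_s: 7.35
position: [0.5703, 0.033, 0.1094]
tcp_rot: [[-0.002, 1.0, 0.001], [1.0, 0.002, -0.001], [-0.001, 0.001, -1.0]]
force: [0.1, 0.3, -1.8]
opening: 0.18
grasp_force: 29.9
[0.57028645 0.03299135 0.10940023]
[0.5693663  0.11744892 0.04534586] 277 97
```

View pics/crop5.png

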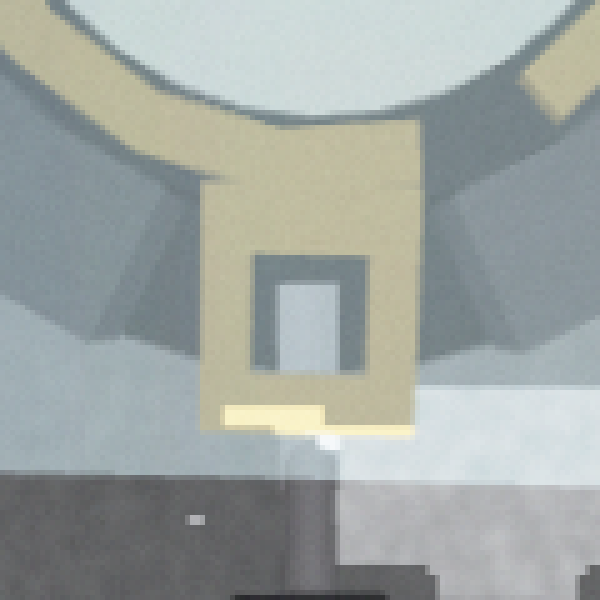

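The picture shows the foot's end at (308,285), centred in the eyelet hole (250–367 × 255–370) with about 4 mm to spare front and back. Next I'll raise it.

```bash
python3 -m inch '[[0,0,0.5,0,0.5],[0,0,1,0,0.5],[0,0,1.5,0,0.5],[0,0,2,0,0.5],[0,0,2.4,0,0.5],[0,0,2.8,0,0.5],[0,0,3.2,0,0.5],[0,0,3.5,0,0.5],[0,0,3.5,0,0.5],[0,0,3.5,0,0.5]]'
```

```text
time_s: 8.23
position: [0.5699, 0.0331, 0.144]
tcp_rot: [[-0.002, 1.0, 0.0], [1.0, 0.002, -0.0], [-0.0, 0.0, -1.0]]
force: [-0.4, -0.4, -2.3]
opening: 0.183
grasp_force: 29.9
```

```bash
python3 -m inch '[[0,-0.4,0,0,0.5],[0,-0.8,0,0,0.5],[0,-1.2,0,0,0.5],[0,-1.6,0,0,0.5],[0,-2,0,0,0.5],[0,-2.4,0,0,0.5],[0,-2.8,0,0,0.5],[0,-3.2,0,0,0.5],[0,-3.5,0,0,0.5],[0,-3.5,0,0,0.5]]'; python3 - <<'E'
from h import *
s=readout.read_state();print(s['position'])
c=cap('wrist');pickle.dump(c,open('w7.pkl','wb'));d=cap('scene');pickle.dump(d,open('scene7.pkl','wb'))
nib=s['position']+s['tcp_rot']@[.0845,-.0008,.064];x,y=proj(c,nib)[0].astype(int);print(nib,x,y)
a=cv2.resize(c['image'][max(0,y-90):y+60,x-60:x+60],(400,500),interpolation=3);x2,y2=proj(d,nib)[0].astype(int)
b=cv2.resize(d['image'][y2-40:y2+40,x2-32:x2+32],(400,500),interpolation=3);cv2.imwrite('pics/crop6.png',np.hstack([a,b]));print(max(0,y-90),x2,y2)
h=cv2.cvtColor(c['image'],cv2.COLOR_BGR2HSV);m=cv2.inRange(h,(12,90,60),(32,255,255));m[:,:230]=0;m[:,330:]=0;m[180:]=0
n,l,st,ce=cv2.connectedComponentsWithStats(m);print(st[1:][st[1:,4]>20])
E
```

```text
time_s: 9.07
position: [0.57, -0.0027, 0.1439]
tcp_rot: [[-0.001, 1.0, 0.0], [1.0, 0.001, -0.001], [-0.001, 0.0, -1.0]]
force: [-0.2, -0.3, -1.1]
opening: 0.181
grasp_force: 29.9
[ 0.56997449 -0.00271908  0.14387161]
[0.56910022 0.08174555 0.0798259 ] 277 97
7 324 228
[[ 238   56   62   60 2039]]
```

View pics/crop6.png

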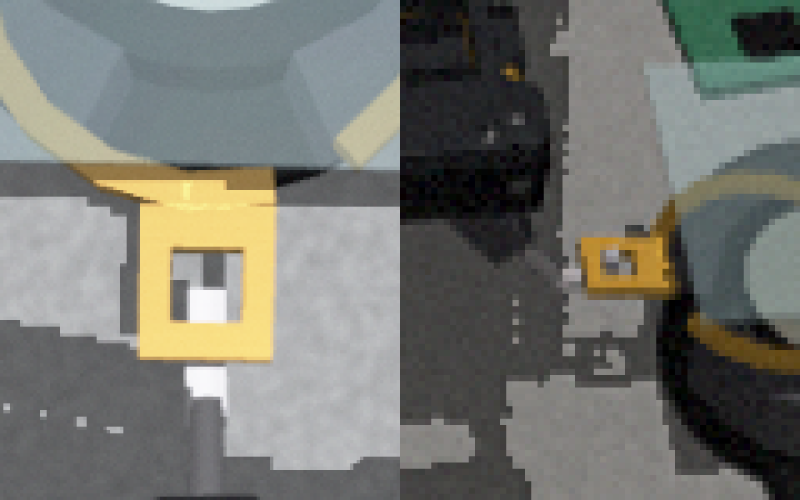

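The picture shows the eyelet fully out in front of the shield, hooked on the nib, with the hole at (205,285) and its front edge at row 358. The eye is at about −95 mm in the scope frame. I'll ease off, lower the pick and withdraw it.

```bash
python3 -m inch '[[0,0.2,0,0,0.5],[0,0.3,-0.3,0,0.5],[0,0.3,-0.6,0,0.5],[0,0.3,-0.9,0,0.5],[0,0.3,-1.3,0,0.5],[0,0.3,-1.8,0,0.5],[0,0.3,-2.3,0,0.5],[0,0.3,-2.5,0,0.5],[0,0.3,-2.5,0,0.5]]'; python3 - <<'E'
from h import *
s=readout.read_state();print(s['position'])
c=cap('wrist');d=cap('scene')
for n,c in (('w',c),('s',d)):
    h=cv2.cvtColor(c['image'],cv2.COLOR_BGR2HSV);m=cv2.inRange(h,(12,90,60),(32,255,255))
    if n=='w':m[:,:230]=0;m[:,330:]=0;m[180:]=0
    else:m[:,:300]=0;m[:,345:]=0;m[:190]=0;m[250:]=0
    N,l,st,ce=cv2.connectedComponentsWithStats(m);print(n,[(a,b) for a,b in zip(st[1:].tolist(),ce[1:].round(1).tolist()) if a[4]>20])
pickle.dump((c,d),open('p8.pkl','wb'))
E
```

```text
time_s: 9.92
position: [0.5693, 0.0012, 0.1179]
tcp_rot: [[-0.001, 1.0, -0.002], [1.0, 0.001, 0.0], [0.0, -0.002, -1.0]]
force: [-0.2, 0.8, -1.7]
opening: 0.183
grasp_force: 29.9
[0.56926046 0.00122831 0.11792106]
w [([233, 58, 70, 67, 2385], [276.4, 88.3])]
s [([320, 221, 17, 17, 151], [328.5, 231.2]), ([337, 239, 8, 8, 34], [340.8, 242.2])]
```

```bash
python3 -m inch '[[0,-0.5,0,0,0.5],[0,-1,0,0,0.5],[0,-1.5,0,0,0.5],[0,-3,0,0,0.5],[0,-5,0,0,0.5],[0,-7,0,0,0.5],[0,-7,0,0,0.5]]'; cat > eye.py <<'E'
from h import *
# eyelet hole: dark/grey blob enclosed by the brass mask
def hole(c,box):
    x0,y0,x1,y1=box;h=cv2.cvtColor(c['image'],cv2.COLOR_BGR2HSV)[y0:y1,x0:x1];m=cv2.inRange(h,(12,90,60),(32,255,255))
    cs,hi=cv2.findContours(m,cv2.RETR_CCOMP,cv2.CHAIN_APPROX_NONE);o=[]
    for q,hh in zip(cs,hi[0]):
        if hh[3]>=0 and cv2.contourArea(q)>15: M=cv2.moments(q);o.append((M['m10']/M['m00']+x0,M['m01']/M['m00']+y0,M['m00']))
    p=np.argwhere(m)[:,::-1]+[x0,y0];return o,p
if __name__=='__main__':
    s=readout.read_state();print(s['position'])
    w=cap('wrist');d=cap('scene');e=cap('side');pickle.dump((w,d,e),open('p9.pkl','wb'))
    g=proj(w,[.5695,.088,.067])[0].astype(int);print(g)
    a,p=hole(w,(max(0,g[0]-35),max(0,g[1]-30),g[0]+35,g[1]+40));g=proj(d,[.5695,.088,.067])[0].astype(int)
    b,_=hole(d,(g[0]-14,g[1]-12,g[0]+14,g[1]+12));print(a,b,p.min(0),p.max(0))
    if a and b: X=tri((w,a[0][:2]),(d,b[0][:2]));print(X)
    q=p[p[:,1]>p[:,1].max()-14]; r=cv2.minAreaRect(q.astype(np.float32));print(r,plane(w,cv2.boxPoints(r),.070).round(4).tolist())
E
python3 eye.py
```

```text
time_s: 10.6
position: [0.5709, -0.073, 0.1193]
tcp_rot: [[0.001, 1.0, 0.002], [1.0, -0.001, -0.003], [-0.003, 0.002, -1.0]]
force: [0.6, -0.4, -2.3]
opening: 0.182
grasp_force: 29.9
[ 0.57093554 -0.07303584  0.1192707 ]
[275 -44]
[] [(np.float64(325.6515151515151), np.float64(232.41666666666666), 22.0)] [240 213] [309 380]
((274.5, 373.5), (13.0, 69.0), 90.0) [[0.5406, -0.1858, 0.07], [0.594, -0.1858, 0.07], [0.5944, -0.199, 0.07], [0.54, -0.199, 0.07]]
```

```bash
python3 -m inch '[[0,0,4,0,0.5],[0,0,8,0,0.5],[0,0,11,0,0.5],[-11.7,-20.2,11,10,0.5],[-11.7,-20.2,11,10,0.5],[-11.7,-20.2,11,10,0.5],[-11.7,-20.2,11,10,0.5],[-11.7,-20.2,11,10,0.5],[-11.7,-20.2,11,10,0.5],[-11.7,-20.2,11,10,0.5]]';python3 -m inch '[[0,0,0,0,0.5],[0,0,0,0,0.5],[0,0,0,0,0.5]]'
```

```text
time_s: 11.58
position: [0.4509, -0.2749, 0.229]
tcp_rot: [[-0.171, 0.985, -0.001], [0.985, 0.171, -0.003], [-0.003, -0.001, -1.0]]
force: [0.8, 0.3, -1.0]
opening: 0.183
grasp_force: 29.9
time_s: 11.83
position: [0.4533, -0.2692, 0.2287]
tcp_rot: [[-0.177, 0.984, -0.0], [0.984, 0.177, 0.001], [0.001, 0.0, -1.0]]
force: [0.5, 0.4, -3.0]
opening: 0.18
grasp_force: 30.0
```

```bash
python3 -m inch '[[0,0,0,0,0.5],[0,0,0,0,0.5],[0,0,0,0,0.5],[0,0,0,0,0.5]]'; python3 - <<'E'
from h import *
s=readout.read_state();p=s['position'];R=s['tcp_rot'];print(p,np.degrees(np.arctan2(R[1,0],R[0,0])))
c=cap('wrist');pickle.dump(c,open('w10.pkl','wb'))
h=cv2.cvtColor(c['image'],cv2.COLOR_BGR2HSV);m=cv2.inRange(h,(5,150,90),(16,255,255));m[:,:230]=0;m[:,330:]=0
n,l,st,ce=cv2.connectedComponentsWithStats(m);print(st[1:][st[1:,4]>100])
a=pickle.load(open('wrist4.pkl','rb'));h=cv2.cvtColor(a['image'],cv2.COLOR_BGR2HSV);m=cv2.inRange(h,(5,150,90),(16,255,255));m[:,:230]=0;m[:,330:]=0
n,l,st,ce=cv2.connectedComponentsWithStats(m);print('was',st[1:][st[1:,4]>100])
E
```

```text
time_s: 12.17
position: [0.4532, -0.2702, 0.2288]
tcp_rot: [[-0.176, 0.984, -0.0], [0.984, 0.176, 0.0], [0.0, -0.0, -1.0]]
force: [-0.4, -0.6, -2.7]
opening: 0.181
grasp_force: 29.9
[ 0.45317653 -0.27023914  0.22881926] 100.15990408061018
[[ 262  211   35   91 2938]
 [ 262  333   36   11  341]]
was [[ 262  211   35   91 2932]
 [ 262  333   36   11  356]]
```

```bash
python3 -m inch '[[0.06,-0.46,0,0,0.5],[0.06,-0.46,0,0,0.5],[0.06,-0.46,0,0,0.5],[0.06,-0.46,-3,0,0.5],[0.06,-0.46,-6,0,0.5],[0.06,-0.46,-8,0,0.5],[0.06,-0.46,-8,0,0.5],[0.06,-0.46,-8,0,0.5]]'
```

```text
time_s: 12.88
position: [0.4529, -0.2751, 0.1481]
tcp_rot: [[-0.175, 0.985, -0.002], [0.985, 0.175, 0.002], [0.002, -0.002, -1.0]]
force: [-0.4, -0.8, -1.7]
opening: 0.18
grasp_force: 30.0
```

```bash
python3 -m inch '[[0,0,-1.5,0,0.5],[0,0,-3,0,0.5],[0,0,-4,0,0.5],[0,0,-4.8,0,0.5],[0,0,-5.3,0,0.5],[0,0,-5.6,0,0.5],[0,0,-5.8,0,0.5],[0,0,-5.8,0,0.5],[0,0,-5.8,0,0.5]]'
```

```text
time_s: 13.63
position: [0.4537, -0.2757, 0.0912]
tcp_rot: [[-0.175, 0.985, 0.001], [0.985, 0.175, -0.001], [-0.001, 0.0, -1.0]]
force: [-0.8, -0.6, -3.2]
opening: 0.183
grasp_force: 30.0
```

```bash
python3 -m inch '[[0,0.05,-0.15,0,0.5],[0,0.05,-0.25,0,0.5],[0,0.05,-0.25,0,0.5]]'
```

```text
time_s: 13.88
position: [0.4536, -0.2749, 0.0887]
tcp_rot: [[-0.175, 0.985, 0.0], [0.985, 0.175, -0.0], [-0.0, 0.0, -1.0]]
force: [-0.2, -0.0, -0.7]
opening: 0.181
grasp_force: 30.0
```

```bash
python3 -m inch '[[0,0,0,0,3],[0,0,0,0,5],[0,0,0,0,5],[0,0,0,0,5],[0,0,0,0,5],[0,0,3,0,5],[0,0,7,0,5],[0,0,11,0,5],[0,0,14,0,5],[0,0,14,0,5]]'; python3 - <<'E'
from h import *
s=readout.read_state();p=s['position'];print(p,s['opening'])
ob=[]
import m1
E
cat > pick.py <<'E'
from h import *
k=1.42857;obs=[]
def orange(c,roi):
    x0,y0,x1,y1=[int(v/k) for v in roi]; im=c['image'][y0:y1,x0:x1]; h=cv2.cvtColor(im,cv2.COLOR_BGR2HSV)
    m=cv2.inRange(h,(5,150,90),(16,255,255)); n,l,s,ce=cv2.connectedComponentsWithStats(m); i=1+s[1:,4].argmax()
    p=np.argwhere(l==i)[:,::-1]+[x0,y0]; r=cv2.minAreaRect(p.astype(np.float32)); return np.array(r[0]),r,s[i,4]
for n,roi in [('scene',(235,262,300,305)),('side',(460,195,500,245))]:
    c=cap(n);q,r,a=orange(c,roi);obs.append((c,q));print(n,(q*k).round(1),r[1],r[2],a)
print(tri(*obs))
E
python3 pick.py
```

```text
time_s: 14.72
position: [0.4567, -0.2778, 0.2349]
tcp_rot: [[-0.175, 0.984, 0.01], [0.984, 0.175, -0.01], [-0.011, 0.008, -1.0]]
force: [0.5, -0.8, -0.7]
opening: 0.574
grasp_force: 0.0
[ 0.45668655 -0.27778721  0.23490998] 0.5744672976260643
w1 [311.4 340.8] (50.96174240112305, 14.924341201782227) 88.63607025146484 722
scene0 [260.1 285.5] (25.049585342407227, 7.4141011238098145) 30.256441116333008 182
side0 [479.2 220.5] (4.850712299346924, 20.372989654541016) 14.03624439239502 102
grip (array([ 0.45259691, -0.27139489,  0.09983701]), [np.float64(1.6), np.float64(1.5), np.float64(0.1)])
(array([ 0.4527768 , -0.27131096,  0.10014826]), [np.float64(1.6), np.float64(1.6)])
(array([ 0.45263699, -0.27300093,  0.09891733]), [np.float64(0.6), np.float64(0.6)])
(array([ 0.45262634, -0.27041349,  0.09979264]), [np.float64(0.7), np.float64(0.7)])
base [[ 0.4035 -0.1839  0.01  ]
 [ 0.4703 -0.1718  0.01  ]
 [ 0.4927 -0.2973  0.01  ]]
pad box [[0.5829, -0.1729, 0.025], [0.721, -0.1689, 0.025], [0.738, -0.2847, 0.025], [0.5895, -0.2875, 0.025]] [ 0.65784944 -0.22850966  0.025     ]
0.1381386736946727 1.676053265765309
0.11705177349077878 -81.64366891792268
0.14850902255038864 -178.90458723590487
0.11479822288819318 93.300230411714
camera body at scene px [[33.58693857 75.25434881]]
scene [260.1 285.6] (25.00305938720703, 7.516256809234619) 32.47119140625 174
side [479.2 220.9] (4.8670854568481445, 20.38450050354004) 13.240520477294922 100
(array([ 0.45224147, -0.2705795 ,  0.09886767]), [np.float64(0.5), np.float64(0.5)])
```

```bash
python3 - <<'E'
from h import *
d=pickle.load(open('scene7.pkl','rb'));p=np.array([.57,-.0027,.1439])
R=np.array([[0,1,0],[1,0,0],[0,0,-1.]])
T=lambda *v:p+R@np.array(v)
pts={'bodyfront +x+y':T(.0375,.095,-.07),'bodyfront +x-y':T(.0375,-.095,-.07),'body back':T(.0375,.095,-.17),'cam':T(.084,0,-.161),'cam low':T(.084,0,-.14)}
for n,X in pts.items():
    q=proj(d,X)[0];print(n,q.round(1),'panel',((q-[324-32,228-40])*6.25).round(0))
img=d['image'];g=cv2.cvtColor(img,cv2.COLOR_BGR2GRAY);q=proj(d,T(.084,0,-.161))[0].astype(int)
print(g[q[1]-24:q[1]+25:4, q[0]-48:q[0]+49:4])
print('cols',q[0]-48,'rows',q[1]-24)
E
```

```text
bodyfront +x+y [314.4 224.2] panel [140. 226.]
bodyfront +x-y [301.8 163.1] panel [  61. -156.]
body back [317.4 189.1] panel [159.   7.]
cam [332.2 157.8] panel [ 252. -189.]
cam low [331.3 165.7] panel [ 246. -140.]
[[ 38  42  43  41  40  20   4 134 135 139  68  66  74  68  68  64  66 133
  133 132 130 137 131  59 160]
 [ 31  40  42  40  38  20  17 125 135 135  68  73  63  68  67  71  66 130
  130 132 135 133 133  63  73]
 [ 41  39  42  42  43  21  20  94 136 138  68  70  73  67  70  66  62 134
  131 131 130 131 138  74  80]
 [ 46  43  41  40  41  31  32 134 131 131  68  69  65  67  68  74  64 132
  132 130 129 134 113  78  84]
 [ 68  69  62  64  68  38  70 132 136 131  66  69  64  68  64  69  68 130
  127 127 130 132  76  82  89]
 [ 55  26  31  25  48  78  28 136 131 130  67  66  67  64  69  67  66 129
  131 131 134 130  67  80  89]
 [ 61  80  84  78  72  54  13  62  61  62  63  64  69  67  66  67  70 120
  130 131 133 131  72  85  87]
 [ 79  89  89  84  84   4   2  69  64  69  67  68  66  66  65  68  68  66
  131 135 133 139  78  86  87]
 [ 10   9   6   9  15   1  19  67  66  68  58  68  64  72  66  66  68  67
  138 142 135  94  79  85  88]
 [  1   8   3   0   9  34  70  63  68  64  67  68  62  71  72  66  71  66
  132 133 152  80  86  89  87]
 [ 14   2  11   9  10   0  69  65  69  66  66  63  67  69  71  70  66  71
  135 136  62 166  76  88  87]
 [ 11   8  15  13   5  16  71  68  68 137  85  81  84  64  65  69  69  70
  106  84  73  75 146 160 145]
 [  0  14   1   1   7   3  55  67  72 140 131 134  99  82  98  97  88  89
   86   3   5  82  84  86  89]]
cols 284 rows 133
```

```bash
python3 -m inch '[[11.6,25,1,-10,5],[11.6,25,1,-10,5],[11.6,25,1,-10,5],[11.6,25,1,-10,5],[11.6,25,1,-10,5],[11.6,25,1,-10,5],[11.6,25,1,-10,5],[11.6,25,1,-10,5],[11.6,25,1,-10,5],[11.6,25,1,-10,5]]';python3 - <<'E'
from eye import *
for n in ('w1','w10'):
    c=pickle.load(open(n+'.pkl','rb'));h=cv2.cvtColor(c['image'],cv2.COLOR_BGR2HSV);m=cv2.inRange(h,(100,120,50),(125,255,255))
    N,l,st,ce=cv2.connectedComponentsWithStats(m);i=1+st[1:,4].argmax();q=cv2.findContours((l==i).astype(np.uint8),0,cv2.CHAIN_APPROX_NONE)[0][0]
    for eps in (4,6,8,12):
        a=cv2.approxPolyDP(cv2.convexHull(q),eps,True)[:,0]
        if len(a)<=5:break
    print(n,a.tolist(),plane(c,a,.025)[:,:2].round(4).tolist())
s=readout.read_state();print(s['position'],s['tcp_rot'][:2,0])
w=cap('wrist');d=cap('scene');pickle.dump((w,d),open('p11.pkl','wb'))
g=proj(w,[.5695,.086,.067])[0].astype(int);print(g)
a,p=hole(w,(g[0]-45,max(0,g[1]-30),g[0]+45,g[1]+45));g=proj(d,[.5695,.086,.067])[0].astype(int)
b,_=hole(d,(g[0]-16,g[1]-14,g[0]+16,g[1]+14));print(a,b,p.min(0),p.max(0))
if a and b: print(tri((w,a[0][:2]),(d,b[0][:2])))
for r in range(p[:,1].max()-18,p[:,1].max()+1,3):
    q=p[p[:,1]==r][:,0];print(r,plane(w,[(q.min()-.5,r),(q.max()+.5,r)],.071)[:,:2].round(4).tolist())
E
```

```text
time_s: 15.65
position: [0.5681, -0.025, 0.2365]
tcp_rot: [[-0.002, 1.0, -0.004], [1.0, 0.002, 0.0], [0.0, -0.004, -1.0]]
force: [0.4, -0.6, 0.9]
opening: 0.574
grasp_force: 0.0
w1 [[423, 145], [416, 224], [323, 227], [325, 147]] [[0.721, -0.1691], [0.7246, -0.2826], [0.5895, -0.2866], [0.588, -0.1728]]
w10 [[424, 112], [535, 133], [503, 231], [398, 215]] [[0.5887, -0.172], [0.7198, -0.1675], [0.7245, -0.2835], [0.5925, -0.2867]]
[ 0.56813572 -0.02498319  0.23648846] [-0.00211048  0.99999772]
[281  68]
[(np.float64(281.56130268199234), np.float64(71.02681992337165), 261.0)] [(np.float64(325.6969696969697), np.float64(232.41666666666666), 22.0)] [247  40] [317  87]
(array([0.56948051, 0.08536934, 0.06307165]), [np.float64(1.4), np.float64(1.4)])
69 [[0.5566, 0.0851], [0.5817, 0.0852]]
72 [[0.5566, 0.0825], [0.5817, 0.0826]]
75 [[0.5566, 0.08], [0.5818, 0.08]]
78 [[0.5557, 0.0774], [0.5818, 0.0774]]
81 [[0.5557, 0.0748], [0.5818, 0.0748]]
84 [[0.5557, 0.0722], [0.5819, 0.0722]]
87 [[0.5774, 0.0696], [0.581, 0.0696]]
```

```bash
python3 -m inch '[[0,3,-4,0,5],[0,5,-8,0,5],[0,5,-12,0,5],[0,5,-15,0,5],[0,5,-16.5,0,5],[0,5,-17,0,5],[0,5,-17,0,5],[0,5,-17,0,5]]'
```

```text
time_s: 16.42
position: [0.5702, 0.0239, 0.0691]
tcp_rot: [[0.0, 1.0, 0.001], [1.0, -0.0, -0.0], [-0.0, 0.001, -1.0]]
force: [0.6, -0.6, 0.1]
opening: 0.578
grasp_force: 0.0
```

```bash
python3 -m inch '[[-0.1,0,-1.3,0,5],[-0.1,2,-1.3,0,5],[-0.1,3.5,-1.3,0,5],[-0.1,4.5,-1.3,0,5],[-0.1,5.2,-1.3,0,5],[-0.1,5.7,-1.3,0,5],[-0.1,5.7,-1.3,0,5],[-0.1,5.7,-1.3,0,5]]'; python3 eye.py | tail -4
```

```text
time_s: 17.08
position: [0.5688, 0.0819, 0.0559]
tcp_rot: [[-0.002, 1.0, 0.001], [1.0, 0.002, -0.0], [-0.0, 0.001, -1.0]]
force: [0.9, -0.1, 0.1]
opening: 0.573
grasp_force: 0.0
[0.56881582 0.08192565 0.0558588 ]
[280 265]Traceback (most recent call last):
  File "eye.py", line 13, in <module>
    a,p=hole(w,(max(0,g[0]-35),max(0,g[1]-30),g[0]+35,g[1]+40));g=proj(d,[.5695,.088,.067])[0].astype(int)
        ~~~~^^^^^^^^^^^^^^^^^^^^^^^^^^^^^^^^^^^^^^^^^^^^^^^^^^^
  File "eye.py", line 6, in hole
    for q,hh in zip(cs,hi[0]):
                       ~~^^^
TypeError: 'NoneType' object is not subscriptable
```

```bash
python3 -m inch '[[0,0,0,0,4],[0,0,0,0,3],[0,0,0,0,1.5],[0,0,0,0,1.5],[0,0,0,0,1.5],[0,0,0,0,1.5],[0,0,0,0,1.5],[0,0,0,0,1.5],[0,0,0,0,1.5]]'
```

```text
time_s: 17.98
position: [0.5684, 0.082, 0.0553]
tcp_rot: [[-0.002, 1.0, -0.0], [1.0, 0.002, -0.0], [-0.0, -0.0, -1.0]]
force: [0.1, -1.8, -0.5]
opening: 0.291
grasp_force: 30.0
```

```bash
python3 -m inch '[[0,0,0.4,0,1.5],[0,0,0.8,0,1.5],[0,-0.3,1.2,0,1.5],[0,-1,1.6,0,1.5],[0,-2.5,1.6,0,1.5],[0,-4.5,1.6,0,1.5],[0,-7,1.6,0,1.5],[0,-10,1.6,0,1.5],[0,-12,1.6,0,1.5],[0,-12,1.6,0,1.5]]'
```

```text
time_s: 18.82
position: [0.5695, -0.0426, 0.072]
tcp_rot: [[0.003, 1.0, 0.002], [1.0, -0.003, -0.002], [-0.002, 0.002, -1.0]]
force: [-0.5, 0.2, -0.6]
opening: 0.294
grasp_force: 30.0
```

```bash
python3 -m inch '[[0,0,3,0,1.5],[0,0,6,0,1.5],[3,-10,8,1.6,1.5],[6,-16,8,1.6,1.5],[8.8,-20,8,1.6,1.5],[8.8,-24,8,1.6,1.5],[8.8,-26.2,8,1.6,1.5],[8.8,-26.2,8,1.6,1.5],[8.8,-26.2,8,1.6,1.5],[8.8,-26.2,8,1.6,1.5]]'; cat > ring.py <<'E'
from h import *
s=readout.read_state();p=s['position'];R=s['tcp_rot'];print(p,np.degrees(np.arctan2(R[1,0],R[0,0])),s['force'])
w=cap('wrist');d=cap('scene');pickle.dump((w,d),open('p12.pkl','wb'))
h=cv2.cvtColor(w['image'],cv2.COLOR_BGR2HSV);m=cv2.inRange(h,(14,90,60),(32,255,255));m[:,:150]=0;m[:,410:]=0;m[300:]=0
N,l,st,ce=cv2.connectedComponentsWithStats(m);i=1+st[1:,4].argmax();print('wrist',st[i])
q=np.argwhere(l==i)[:,::-1]; top=q[q[:,1]==q[:,1].min()].mean(0)
rows=[(r,q[q[:,1]==r][:,0]) for r in range(q[:,1].min(),q[:,1].max())]; wd=max(rows,key=lambda t:np.ptp(t[1])); print('widest row',wd[0],wd[1].min(),wd[1].max())
h=cv2.cvtColor(d['image'],cv2.COLOR_BGR2HSV);g=proj(d,p+[0,.065,0])[0].astype(int);m=cv2.inRange(h,(12,90,60),(32,255,255));k=m*0;k[g[1]-45:g[1]+60,g[0]-50:g[0]+60]=1;m*=k
N,l,st,ce=cv2.connectedComponentsWithStats(m);i=1+st[1:,4].argmax();print('scene',st[i]);Q=np.argwhere(l==i)[:,::-1]
# far end: rightmost in scene, topmost in wrist
rt=Q[Q[:,0]==Q[:,0].max()].mean(0); print('far end',top,rt,tri((w,top),(d,rt)))
# tilt from ring width: two rays 100 mm apart (outer diameter) at ring centre
for z in np.arange(p[2]-.045,p[2]+.02,.005):
    P=plane(w,[(wd[1].min()-.5,wd[0]),(wd[1].max()+.5,wd[0])],z); 
    if abs(np.linalg.norm(P[0]-P[1])-.1)<.0015: print('z',round(z,4),P.mean(0).round(4),np.linalg.norm(P[0]-P[1]).round(4))
E
python3 ring.py
```

```text
time_s: 19.65
position: [0.6578, -0.3075, 0.152]
tcp_rot: [[-0.024, 1.0, 0.004], [1.0, 0.024, -0.006], [-0.006, 0.004, -1.0]]
force: [0.1, -0.1, -0.5]
opening: 0.29
grasp_force: 30.0
[ 0.65783129 -0.30751755  0.15199363] 91.38930680154611 [ 0.11024999 -0.09514043 -0.49807044]
wrist [  170    17   227   280 13483]
widest row 133 170 396
scene [153 230  57  40 578]
far end [291.6  17. ] [209. 246.] (array([ 0.65880164, -0.18885407,  0.16087526]), [np.float64(3.0), np.float64(3.0)])
z 0.162 [ 0.6579 -0.2378  0.162 ] 0.0989
```

```bash
python3 -m inch '[[-0.2,0.3,-3,0,1.5],[-0.2,0.3,-6,0,1.5],[-0.2,0.3,-8,0,1.5],[-0.2,0.3,-9.5,0,1.5],[-0.2,0.3,-9.5,0,1.5],[-0.2,0.3,-9.5,0,1.5]]'; python3 ring.py
```

```text
time_s: 20.25
position: [0.6541, -0.2954, 0.0559]
tcp_rot: [[-0.031, 1.0, -0.002], [1.0, 0.031, 0.001], [0.001, -0.002, -1.0]]
force: [-0.7, -0.2, 0.8]
opening: 0.297
grasp_force: 30.0
[ 0.65409905 -0.29542193  0.05585285] 91.76054518255354 [-0.70470361 -0.17340905  0.81065152]
wrist [ 170   35  211  262 8524]
widest row 135 170 380
scene [168 254  52  38 442]
far end [286.45454545  35.        ] [219.  271.5] (array([ 0.65271112, -0.18164171,  0.05336205]), [np.float64(3.0), np.float64(3.0)])
z 0.0509 [ 0.65   -0.2283  0.0509] 0.1015
```

```bash
python3 -m inch '[[0.2,-0.6,0,0,1.5],[0.2,-0.6,-0.5,0,1.5],[0.2,-0.6,-1.2,0,1.5],[0.2,-0.6,-1.8,0,1.5],[0.2,-0.6,-2.1,0,1.5],[0.2,-0.6,-2.4,0,1.5],[0.2,-0.6,-2.6,0,1.5],[0.2,-0.6,-2.6,0,1.5]]'; python3 ring.py
```

```text
time_s: 21.02
position: [0.656, -0.3027, 0.0295]
tcp_rot: [[-0.029, 1.0, -0.001], [1.0, 0.029, 0.001], [0.001, -0.001, -1.0]]
force: [-0.7, 0.3, -0.8]
opening: 0.293
grasp_force: 30.0
[ 0.65602517 -0.30265874  0.02947877] 91.68965642358505 [-0.72222317  0.31740915 -0.7796625 ]
wrist [ 170   35  211  262 7928]
widest row 137 170 380
scene [168 262  51  37 425]
far end [287.89473684  35.        ] [218. 278.] (array([ 0.65486638, -0.18812197,  0.02873134]), [np.float64(4.2), np.float64(4.2)])
z 0.0295 [ 0.6521 -0.2359  0.0295] 0.0985
```

```bash
python3 -m inch '[[0,0,-0.2,0,1.5],[0,0,-0.4,0,1.5],[0,0,-0.6,0,1.5],[0,0,-0.6,0,1.5]]'; python3 -m inch '[[0,0,-0.2,0,1.5],[0,0,-0.35,0,1.5],[0,0,-0.5,0,1.5],[0,0,-0.5,0,1.5]]'
```

```text
time_s: 21.45
position: [0.6561, -0.3028, 0.0238]
tcp_rot: [[-0.029, 1.0, -0.001], [1.0, 0.029, 0.0], [0.0, -0.001, -1.0]]
force: [0.2, 0.3, -0.6]
opening: 0.292
grasp_force: 30.0
time_s: 21.78
position: [0.6565, -0.303, 0.0201]
tcp_rot: [[-0.03, 1.0, -0.0], [1.0, 0.03, 0.0], [0.0, -0.0, -1.0]]
force: [-0.8, 1.6, 3.8]
opening: 0.292
grasp_force: 30.0
```

```bash
python3 -m inch '[[0,0,-0.1,0,1.5],[0,0,-0.2,0,1.5],[0,0,-0.2,0,1.5]]'; python3 ring.py
```

```text
time_s: 22.03
position: [0.6566, -0.303, 0.0196]
tcp_rot: [[-0.03, 1.0, 0.0], [1.0, 0.03, -0.0], [-0.0, 0.0, -1.0]]
force: [-2.9, 1.0, 10.6]
opening: 0.294
grasp_force: 30.0
[ 0.65657197 -0.30304643  0.01963366] 91.69682262075082 [-2.94142352  0.95916995 10.61149891]
wrist [ 168   33  214  264 8064]
widest row 127 168 381
scene [174 263  45  38 400]
far end [293.  33.] [218. 280.] (array([ 0.657449  , -0.18862354,  0.02417717]), [np.float64(4.1), np.float64(4.1)])
z 0.0196 [ 0.6523 -0.2317  0.0196] 0.0991
```

```bash
python3 -m inch '[[0,0,0.1,0,1.5],[0,0,0.2,0,1.5],[0,0,0.2,0,3],[0,0,0.2,0,4],[0,0,0.2,0,5],[0,0,0.2,0,5],[0,0,0.2,0,5],[0,0,0.2,0,5]]'; python3 -m inch '[[0,-1,0,0,5],[0,-2,1,0,5],[0,-2,4,0,5],[0,-2,8,0,5],[0,-2,12,0,5],[0,-2,16,0,5],[0,-2,20,0,5],[0,-2,20,0,5],[0,-2,20,0,5]]'; python3 - <<'E'
from h import *
s=readout.read_state();print(s['position'],s['force'],s['opening'])
w=cap('wrist');d=cap('scene')
h=cv2.cvtColor(w['image'],cv2.COLOR_BGR2HSV);m=cv2.inRange(h,(14,90,60),(32,255,255));m[260:]=0
N,l,st,ce=cv2.connectedComponentsWithStats(m);i=1+st[1:,4].argmax();print(st[i]);q=np.argwhere(l==i)[:,::-1]
P=plane(w,q,.031)[:,:2];
from scipy.optimize import least_squares
def res(c,P): r=np.linalg.norm(P-c,axis=1);return np.maximum(0,r-.050)+np.maximum(0,.0425-r)
f=P[P[:,1]>-.265]
o=least_squares(res,[.655,-.235],args=(f,),loss='soft_l1',f_scale=.001);r=np.linalg.norm(f-o.x,axis=1);print('centre',o.x,'rms',np.sqrt((res(o.x,f)**2).mean()),np.percentile(r,[2,98]),len(f),'front y',P[:,1].min())
h=cv2.cvtColor(d['image'],cv2.COLOR_BGR2HSV);m=cv2.inRange(h,(14,90,60),(32,255,255));a=proj(d,[.655,-.245,.028])[0].astype(int);k=m*0;k[a[1]-45:a[1]+45,a[0]-60:a[0]+60]=1
Q=np.argwhere(m*k)[:,::-1];Pd=plane(d,Q,.031)[:,:2];f=Pd[Pd[:,1]>-.265];o=least_squares(res,[.655,-.235],args=(f,),loss='soft_l1',f_scale=.001);print('scene centre',o.x,np.sqrt((res(o.x,f)**2).mean()),len(f),Pd.min(0),Pd.max(0))
E
python3 pick.py
```

```text
time_s: 22.8
position: [0.6564, -0.3029, 0.019]
tcp_rot: [[-0.029, 1.0, -0.0], [1.0, 0.029, 0.0], [0.0, -0.0, -1.0]]
force: [-0.4, 0.3, 0.4]
opening: 0.561
grasp_force: 0.0
time_s: 23.55
position: [0.6583, -0.3256, 0.225]
tcp_rot: [[-0.029, 1.0, 0.008], [1.0, 0.029, -0.006], [-0.006, 0.008, -1.0]]
force: [-0.6, -0.0, -0.6]
opening: 0.576
grasp_force: 0.0
[ 0.65829773 -0.3256177   0.22504569] [-0.6132437  -0.03091606 -0.59596178] 0.576183199058237
[ 228   39  100  131 2587]
centre [ 0.65506434 -0.23680584] rms 6.616326388228605e-05 [0.04225984 0.0494255 ] 1633 front y -0.3137804562311611
scene centre [ 0.65812124 -0.23296329] 0.00035015963380985834 306 [ 0.60639399 -0.31255945] [ 0.70823802 -0.18395255]
scene [260.1 285.5] (25.038793563842773, 7.202939987182617) 30.963754653930664 177
side [473.6 232.9] (2.0, 1.0) 90.0 5
(array([ 0.44983068, -0.26283859,  0.08331566]), [np.float64(13.2), np.float64(13.2)])
```

```bash
python3 -m inch '[[0,0,0,0,5],[0,0,0,0,5],[0,0,0,0,5],[0,0,0,0,5]]'; python3 -c "
from rig import bot
print(bot.hand_in())"
```

```text
time_s: 24.08
position: [0.6563, -0.3228, 0.2185]
tcp_rot: [[-0.03, 1.0, -0.001], [1.0, 0.03, 0.001], [0.001, -0.001, -1.0]]
force: [0.9, 0.1, 0.0]
opening: 0.574
grasp_force: 0.0
the job is handed in; nothing more can be done
None
```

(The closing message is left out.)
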